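Fit the amber filter cell to the object camera

TASK

Slide the clear door of the dust case fully open, take out the filter cell with the amber glass, stand it on the nose of the camera lens, let go of it and slide the case door fully shut again. Then take the cell by its knurled rim and turn it until the keyways hidden inside it drop over the pins on the nose, and push it fully home against its spring. Finish while still gripping the rim and holding the cell pushed home, ready for a colleague to lock it, and leave everything else where it is.

Things in the scene. Friction and masses are not known exactly. Their poses are not given: they have to be found in the camera images.
- door (a joint): clear sliding door in the top of the dust case, in m: 0 = shut, 0.160 = fully open; it slides along the case's +y axis over the fixed clear half of the top (about 2 N of friction, stays where it is left). It starts shut or a little open. Open, it uncovers the -y half of the case.
- door_grip (a point): middle of the top edge of the red pull bar on the sliding door: the bar is upright, 12 mm thick (along the case's y), 70 mm long (along the case's x) and stands 32 mm above the door's clear panel. The point moves with the door; its axes are those of the case.
- case: aluminium dust case, 200 (x) by 340 (y) by 69 mm high, fixed to the table; origin at the centre of its underside. Inner floor (grey felt) 8 mm above the table. The -y half, 188 by 166 mm inside, is under the sliding door and holds two cells side by side along x; the +y half is under a fixed clear top and holds two more.
- filter: the cell with AMBER glass and brass top ring: dark knurled round cap, 62 mm across (18 flats), 30 mm high, about 0.11 kg, open side down; origin at the centre of its underside, z up. Bore 50.4 mm, 23 mm deep, with three keyways 9.6 mm wide, open at the bottom, 120 degrees apart, one along the cell's +x; unseen from outside. Stands in the -y half of the case, in either place, turned any way.
- nose (a point): centre of the top of the lens nose, on the lens axis, which is vertical; 126 mm above the table, axes those of the camera. The nose is a black round spigot 48 mm in diameter, 29 mm tall, with a bevelled rim, on a lens barrel 61 mm in diameter. All fixed to the table.
- pins (a point): point on the lens axis level with the tops of three brass pins, 10 mm below the nose's top. The pins are 5 mm thick, 120 degrees apart, and stand 4.7 mm out of the nose's side. They turn with the focusing: their angle differs every time and is not given. A cell set on stands on them, underside at this point, until its keyways come over them (once in every 120 degrees, to about 0.07 rad).
- home (a point): point on the lens axis where the centre of the cell's underside is when fully home, 21 mm below the nose's top. With keyways over pins the cell drops 7 mm from the pin tops onto the spring ring; 4 mm more against the spring brings it home.
- spring_ring (a joint): aluminium spring ring around the foot of the nose, in m: 0 = sprung up, 0.004 = pressed fully down (cell home); 5 N starts it moving, 9 N holds it fully down, and it lifts the cell again when the push goes.
- spare_green: filter cell of the same size with green glass and a green top ring, in the same half of the case as the amber one; leave it alone. Origin at the centre of its underside.
- spare_blue: filter cell of the same size with blue glass, in the closed half of the case; leave it alone. Origin at the centre of its underside.
- spare_clear: filter cell of the same size with clear glass, in the closed half of the case; leave it alone. Origin at the centre of its underside.
- camera: silver and black camera on its back on a 150 by 190 mm aluminium cradle fixed to the table, lens pointing up; the camera body is nowhere higher than 68 mm above the table beside the lens. Origin on the lens axis at table level.
- lantern: old hurricane lantern, 130 mm wide, 305 mm high, at the left; leave it alone. Origin at the centre of its underside.
- scale_bar: flat wooden scale bar with black marks, 300 by 30 by 4 mm; leave it alone. Origin at the centre of its underside.
- lens_cap: black lens cap, 62 mm in diameter, 8 mm thick; leave it alone. Origin at the centre of its underside.
- blower: black rubber blower standing upright, 62 mm in diameter, 120 mm high; leave it alone. Origin at the centre of its underside.
- dust_brush: dust brush lying flat, 170 mm long; leave it alone. Origin at its underside.
Not all that is in view belongs to the job. Leave any pink look-alike of the camera alone.

How it is judged:
On the way, in this order (a step that is already met when the one before it is completed fails the run):
1. the case door is slid open (at least 125 of 160 mm) (value of joint door above 0.125 m), for 0.1 s.
2. the amber cell stands on the lens nose, let go (horizontal distance between filter and nose below 0.004 m and z of filter in the frame of home below 0.015 m and angle between filter's own z axis and vertical below 0.08 rad and contact force between the fingers and filter below 0.1 N), for 0.2 s.
3. the case door is shut again (within 8 mm) with the cell on the nose (value of joint door below 0.008 m and horizontal distance between filter and nose below 0.004 m), for 0.1 s.
At the end, for the whole second after the job is handed in: The program ends with the fingers gripping the amber cell's rim (tips 4 mm or more down beside it), holding it home: underside within 1.5 mm of fully home, spring ring pressed 3 mm or more, within 3 mm of the lens axis and 0.05 rad of upright, still; case door within 8 mm of shut (value of joint door below 0.008 m and horizontal distance between filter and nose below 0.003 m and z of filter in the frame of home below 0.0015 m and value of joint spring_ring above 0.003 m and angle between filter's own z axis and vertical below 0.05 rad and linear speed of filter below 0.02 m/s and contact force between the fingers and filter above 1 N and z of the grasp point in the frame of filter below 0.045 m); the arm keeps its last pose, push and grip.
It fails at once if one of the other cells is shifted more than 20 mm (distance of any of spare_green, spare_blue, spare_clear from where it was at the start of the episode above 0.02 m).
It fails at once if something else on the table is shifted more than 20 mm (distance of any of lantern, scale_bar, lens_cap, blower, dust_brush from where it was at the start of the episode above 0.02 m).
It also fails if it takes over 72 s, if anything falls off the work surface, if the arm or the gripper's body presses on something with over 40 N, if the wrist force passes 120 N, or if a joint passes its speed limit or range.

ROBOT

A 6-joint arm with a two-finger parallel gripper is mounted at the origin on the work surface. World frame = base frame: x ahead of the robot, y to its left, z up, the work surface at z = 0. Lengths are in m, angles in rad, forces in N, time in s.
With the tool pointing down it reaches from about 0.25 to 0.775 m from the base axis. Payload 4 kg.
Tool frame: the origin (TCP) lies on the centre line of the jaws, within the pads' length; the fingertips stand 8 mm ahead of it and the grasp point (between the pads) lies 11 mm behind it; y points along the fingers, x is the direction in which the jaws open and shut, and the axes are right-handed (so a half turn about y gives the same grasp; the last joint's range is limited). The gripper opens to 94 mm and grips with 3 to 60 N. Pads are 16 mm wide; open, the fingers measure 119 mm over their backs; the gripper's body (75 mm by 177 mm) begins 78 mm behind the grasp point.
Start: joints at [1.157, 0.087, 1.371, -0, 1.684, -0.103], TCP at [0.168, 0.524, 0.214] pointing down, gripper open.
Joint ranges: [-3.1, 3.1], [-0.76, 2.03], [0.27, 2.55], [-1.08, 4.22], [0.17, 2.65], [-2.57, 2.57]. Speed limits (rad/s): [2.79, 2.79, 3.14, 3.14, 3.14, 3.14].

INTERFACE

Orientations are given as [roll, pitch, yaw] about the fixed x, y, z axes, in that order (R = Rz(yaw) Ry(pitch) Rx(roll)).
In Python, from bench import robot gives the robot as it stands.
- The arm moves only by the tool step_arm, never from a script. Its argument "commands" is a list of rows, each an object with "xyz": the shift along the world's x, y, z in m, a list of three; "twist": the turn, a rotation vector about the world's x, y, z in degrees, a list of three. In form: [{"xyz": [tx, ty, tz], "twist": [ax, ay, az]}, ...]. A call has 1 to 12 rows; each row is the pose to reach, as a shift and turn from the pose commanded when the call began; what a row does not reach only later rows make up. A row lasts 1/12 s, in which the tool goes at most 41.7 mm and 7.16 degrees, less where a joint would pass 70% of its speed; a pose out of reach is approached as far as the arm can. A call with a gripper value outside its range is refused whole. "fingers" is the closure in counts, from 0 (fully open) to 255 (shut), set as the call begins (left out, the last holds). The fingers move at their own pace and stop on an object; the grip force is fixed at half the most. Time passes only in rows, so rows that repeat a pose let the fingers close. It gives the time, the measured TCP pose, the force and the opening at its end, in the units of the state.
- robot.get_obs(): the state, without advancing time (a new reading comes with each control period).
- robot.snapshot(name): name is "side" or "top" or "wrist"; returns (picture, depth): 420x560x3 uint8, red, green, blue; 420x560 float32, m along the optical axis (not along the pixel's ray), 0 where there is no reading.
- robot.camera_info(name): a dict with "fx", "fy", "cx", "cy" (pixels), "R" (3x3) and "t" (3): a world point X has camera coordinates R X + t. Camera axes: x right, y down, z forward; pixel columns grow to the right and rows downward; lengths in m; the calibration is good to about 2 mm. A picture is of the moment at which its call begins: read the wrist's pose just before it. camera_info takes no time and is no camera call; for the wrist camera it gives the pose at the moment of the call.
- robot.close_job(): hands the job in, once; it reports no verdict.
The state is a dict: "time": time; "joint_positions": joint angles; "qvel": joint speeds; "joint_torque": joint torques, N m; "tool_pos": TCP position; "ee_rot": TCP orientation; "wrist_force": force on the tool from outside, world axes, zero at the start; "wrist_torque": the same for the moment, N m; "width": finger opening in m.
Only numpy, scipy, OpenCV 4.12 (cv2) and the standard library are available. Lean on these libraries where they do the work, as an engineer would, in place of code of your own. Each camera call takes 0.05 s, during which the arm holds its last target.

## Working session

There is one attempt and no reset: what is moved stays moved. The work goes in short steps, Python scripts to look and compute and a tool call to move; the robot and the scene stay as the last step left them, time stands still between calls to the robot, and variables do not carry over. Pictures are saved under pics/ and viewed, and the job is handed in when it is done.

Besides the shell and the picture viewer there is one more tool, called after "Request:" by a JSON object that holds its "api" and its "payload". step_arm: Moves the arm, as the interface text tells. Its arguments: {"type":"object","properties":{"commands":{"type":"array"},"fingers":{"type":"number"}},"required":["commands"]}

```bash
mkdir -p pics; ls; cat > h.py <<'E'
import numpy as np, cv2
from bench import robot
def ray(info,u,v):
    R=np.array(info["R"]);t=np.array(info["t"])
    d=R.T@np.array([(u-info["cx"])/info["fx"],(v-info["cy"])/info["fy"],1.0]);return -R.T@t,d
def onz(info,u,v,z):
    o,d=ray(info,u,v);return o+d*(z-o[2])/d[2]
def proj(info,X):
    c=np.array(info["R"])@np.array(X)+np.array(info["t"]);return info["fx"]*c[0]/c[2]+info["cx"],info["fy"]*c[1]/c[2]+info["cy"]
def snap(n,f):
    i=robot.camera_info(n);p,d=robot.snapshot(n);cv2.imwrite(f"pics/{f}.png",p[:,:,::-1]);np.savez(f"pics/{f}.npz",p=p,d=d,**{k:np.array(i[k]) for k in i});return p,d,i
def load(f):
    z=np.load(f"pics/{f}.npz");return z["p"],z["d"],{k:z[k] for k in("fx","fy","cx","cy","R","t")}
E
python3 - <<'E'
from h import *
for n in("top","side"):
    p,d,i=snap(n,n+"0");print(n,i)
o=robot.get_obs();print(o)
E
```

```text
pics
top {'fx': 395.3641121396261, 'fy': 395.3641121396261, 'cx': 274.6574885774853, 'cy': 206.61317188080693, 'R': array([[-1.57276885e-02, -9.99871878e-01, -2.97781240e-03],
       [-9.84820137e-01,  1.60056754e-02, -1.72838410e-01],
       [ 1.72863928e-01,  2.14260933e-04, -9.84945692e-01]]), 't': array([-0.03158994,  0.5532387 ,  1.46196334])}
side {'fx': 420.34061616962214, 'fy': 420.34061616962214, 'cx': 276.82207719802113, 'cy': 203.04861027490531, 'R': array([[ 0.87778464, -0.47864593, -0.01980376],
       [-0.28397663, -0.48659933, -0.82618301],
       [ 0.38581264,  0.73083456, -0.56305368]]), 't': array([-0.52142923,  0.23046501,  1.15810042])}
{'time': 0.1, 'joint_positions': array([ 1.15686236e+00,  8.78945800e-02,  1.37209561e+00, -2.59308676e-05,
        1.68363060e+00, -1.03106064e-01]), 'qvel': array([ 0.00164148, -0.00175244, -0.0049081 ,  0.00046603,  0.00062061,
       -0.00029256]), 'joint_torque': array([ 2.96973340e-03, -3.41251802e+01, -3.03301585e+01,  7.22001493e-02,
        3.04199662e-02, -1.01307837e-04]), 'tool_pos': array([0.16803411, 0.5231891 , 0.21241767]), 'ee_rot': array([-1.57061322,  0.00202001,  1.25996571]), 'wrist_force': array([ 0.02189881, -0.40041845, -0.07478544]), 'wrist_torque': array([-0.08219727,  0.02543955,  0.00930019]), 'width': 0.09368693968201114}
```

View pics/top0.png

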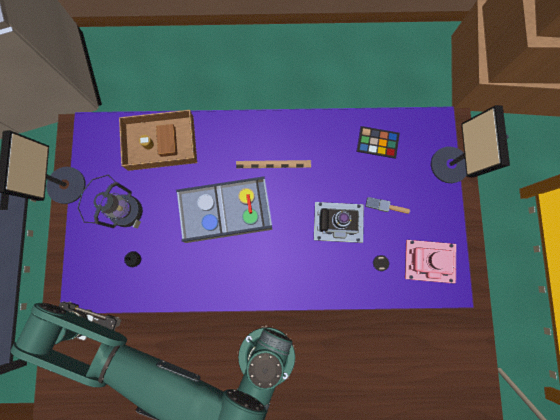

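View pics/side0.png

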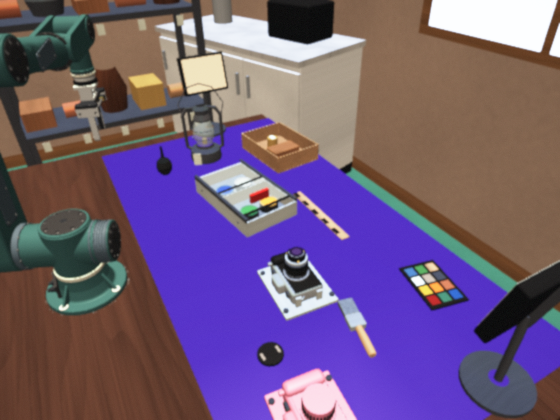

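The top view shows the case (centre about (224,209)), its red bar at (250,203), the amber cell at (246,196) and the green one at (250,216). The camera lens is at (343,219) and the pink look-alike at (432,261). Next I'll measure these.

```bash
python3 - <<'E'
from h import *
p,d,i=load("top0")
hsv=cv2.cvtColor(p,cv2.COLOR_RGB2HSV);H,S,V=[hsv[:,:,k].astype(int) for k in range(3)]
def comp(m,box):
    x0,y0,x1,y1=box;mm=np.zeros_like(m);mm[y0:y1,x0:x1]=m[y0:y1,x0:x1]
    v,u=np.nonzero(mm);return u,v
box=(175,170,275,245)
def rep(name,m,z,box=box):
    u,v=comp(m,box);(c,s,a)=cv2.minAreaRect(np.c_[u,v].astype(np.float32))
    pts=cv2.boxPoints((c,s,a))
    print(name,len(u),"mean",u.mean().round(1),v.mean().round(1),"rect",np.round(c,1),np.round(s,1),round(a,1),"world",onz(i,*c,z).round(4), "depthz",np.median(d[v,u]).round(4))
    print([onz(i,*q,z)[:2].round(3) for q in pts])
    return u,v
u,v=rep("red",((H<6)|(H>174))&(S>150)&(V>90),.1)
rep("amber",(H>18)&(H<35)&(S>150)&(V>120),.038)
rep("green",(H>45)&(H<80)&(S>120)&(V>80),.038)
# depth-> world z for map
vv,uu=np.mgrid[0:420,0:560]
R=i["R"];t=i["t"];cam=np.stack([(uu-i["cx"])/i["fx"]*d,(vv-i["cy"])/i["fy"]*d,d],-1)
W=(cam-t)@R
Z=W[:,:,2];print("red z",Z[v,u].max(),np.median(Z[v,u]))
m=(Z>.05)&(Z<.08)
mm=np.zeros_like(m);mm[170:245,170:280]=m[170:245,170:280]
n,l,st,ce=cv2.connectedComponentsWithStats(mm.astype(np.uint8));k=1+st[1:,4].argmax();v,u=np.nonzero(l==k)
w=W[v,u];r=cv2.minAreaRect((w[:,:2]*1000).astype(np.float32));print("case",r,cv2.boxPoints(r),np.median(w[:,2]))
sub=Z[205:235,325:362];m=(Z>.115)&(Z<.14);mm=np.zeros_like(m);mm[200:240,315:370]=m[200:240,315:370];v,u=np.nonzero(mm);print("nose",len(u),W[v,u].mean(0),W[v,u].min(0),W[v,u].max(0))
c=cv2.resize(p[160:290,170:460],None,fx=2.7,fy=2.7,interpolation=cv2.INTER_CUBIC);cv2.imwrite("pics/topc.png",c[:,:,::-1])
E
```

```text
red 43 mean 249.0 204.0 rect [249.  203.5] [17.4  2.4] 81.9 world [0.5568 0.0541 0.1   ] depthz 1.4637
[array([0.589, 0.063]), array([0.59 , 0.054]), array([0.525, 0.045]), array([0.524, 0.054])]
amber 107 mean 245.4 194.8 rect [245.8 195.3] [11.3 12. ] 45.0 world [0.6008 0.0706 0.038 ] depthz 1.502
[array([0.6  , 0.103]), array([0.634, 0.07 ]), array([0.601, 0.039]), array([0.568, 0.072])]
green 20 mean 250.2 215.4 rect [250.5 216. ] [10. 11.] 90.0 world [0.5194 0.0527 0.038 ] depthz 1.4869
[array([0.539, 0.074]), array([0.539, 0.031]), array([0.5  , 0.032]), array([0.5  , 0.074])]
red z 0.10378734740415824 0.09614556128887206
case ((547.2060546875, 154.12306213378906), (202.2353057861328, 340.30731201171875), 7.811609268188477) [[423.9001     308.95422   ]
 [470.15338    -28.195168  ]
 [670.512       -0.70809937]
 [624.2587     336.44128   ]] 0.06233324577888201
nose 121 [ 0.49469786 -0.28613302  0.12533011] [ 0.47230836 -0.31213404  0.11546495] [ 0.5202674  -0.26190682  0.13314659]
```

View pics/topc.png

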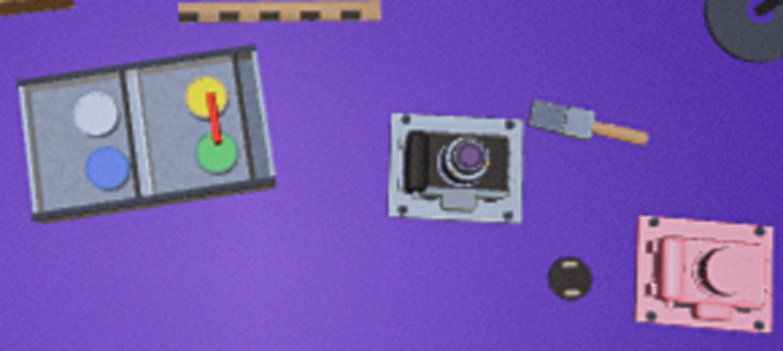

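Request:
{"api": "step_arm", "payload": {"commands": [{"xyz": [0.382, -0.48, 0.09], "twist": [0, 0, 25.6]}, {"xyz": [0.382, -0.48, 0.09], "twist": [0, 0, 25.6]}, {"xyz": [0.382, -0.48, 0.09], "twist": [0, 0, 25.6]}, {"xyz": [0.382, -0.48, 0.09], "twist": [0, 0, 25.6]}, {"xyz": [0.382, -0.48, 0.09], "twist": [0, 0, 25.6]}, {"xyz": [0.382, -0.48, 0.09], "twist": [0, 0, 25.6]}, {"xyz": [0.382, -0.48, 0.09], "twist": [0, 0, 25.6]}, {"xyz": [0.382, -0.48, 0.09], "twist": [0, 0, 25.6]}, {"xyz": [0.382, -0.48, 0.09], "twist": [0, 0, 25.6]}, {"xyz": [0.382, -0.48, 0.09], "twist": [0, 0, 25.6]}, {"xyz": [0.382, -0.48, 0.09], "twist": [0, 0, 25.6]}, {"xyz": [0.382, -0.48, 0.09], "twist": [0, 0, 25.6]}], "fingers": 0}}

```text
time: 1.1
tool_pos: [0.471, 0.1423, 0.2846]
ee_rot: [-1.57, -0.0, 1.707]
wrist_force: [-0.5, 1.1, -0.2]
width: 0.0937
```

Request:
{"api": "step_arm", "payload": {"commands": [{"xyz": [0.03, -0.035, 0.01], "twist": [0, 0, 0]}, {"xyz": [0.055, -0.065, 0.015], "twist": [0, 0, 0]}, {"xyz": [0.075, -0.09, 0.015], "twist": [0, 0, 0]}, {"xyz": [0.075, -0.09, 0.015], "twist": [0, 0, 0]}, {"xyz": [0.075, -0.09, 0.015], "twist": [0, 0, 0]}]}}

```text
time: 1.52
tool_pos: [0.5458, 0.0527, 0.2981]
ee_rot: [-1.568, -0.001, 1.704]
wrist_force: [1.1, -1.6, -0.7]
width: 0.0938
```

```bash
python3 - <<'E'
from h import *
o=robot.get_obs();print(o["tool_pos"],o["ee_rot"],o["time"])
p,d,i=snap("wrist","w1");print(i)
E
```

```text
[0.54576716 0.05270041 0.2981272 ] [-1.56777452e+00 -7.84921471e-04  1.70350857e+00] 1.5167
{'fx': 291.1944365182814, 'fy': 291.1944365182814, 'cx': 275.3606586140358, 'cy': 212.1952393024087, 'R': array([[-1.32807814e-01,  9.91141459e-01,  8.31874818e-04],
       [ 9.58610181e-01,  1.28235431e-01,  2.54208961e-01],
       [ 2.51850365e-01,  3.45583800e-02, -9.67148961e-01]]), 't': array([ 0.02177625, -0.57823972,  0.33432327])}
```

View pics/w1.png

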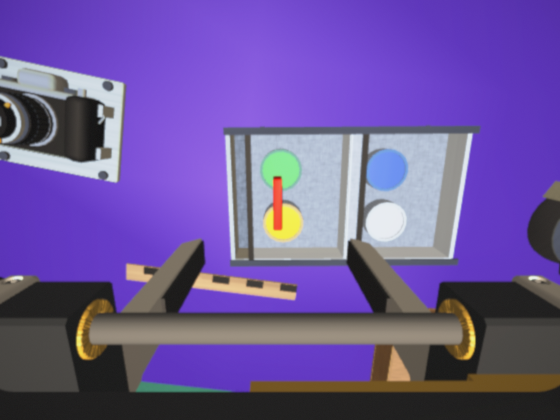

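The wrist view shows the red bar at (278,203), amber below it at (283,222) and green at (281,169). The dark edge at column 250 shows the door is slightly open.

```bash
python3 - <<'E'
from h import *
for f in("w1","top0"):
    p,d,i=load(f)
    hsv=cv2.cvtColor(p,cv2.COLOR_RGB2HSV);H,S,V=[hsv[:,:,k].astype(int) for k in range(3)]
    b=(225,125,480,265) if f=="w1" else (175,170,275,245)
    for n,m,z in(("red",((H<6)|(H>174))&(S>150)&(V>90),.1),("amber",(H>18)&(H<35)&(S>150)&(V>120),.038),("green",(H>45)&(H<80)&(S>100)&(V>80),.038)):
        mm=np.zeros(m.shape,np.uint8);mm[b[1]:b[3],b[0]:b[2]]=m[b[1]:b[3],b[0]:b[2]]
        v,u=np.nonzero(mm);pts=np.c_[u,v]
        w=np.array([onz(i,a,c,z)[:2] for a,c in pts])
        if n=="red":
            print(f,n,cv2.minAreaRect((w*1000).astype(np.float32)))
        else:
            h=cv2.convexHull((w*1000).astype(np.float32));print(f,n,cv2.minEnclosingCircle(h),cv2.fitEllipse(h) if len(h)>5 else "")
E
```

```text
w1 red ((556.9678955078125, 54.73750305175781), (68.18311309814453, 10.442127227783203), 7.513855457305908)
w1 amber ((600.01025390625, 70.30979919433594), 25.975549697875977) ((600.65625, 70.01799774169922), (50.210601806640625, 50.66219711303711), 123.82657623291016)
w1 green ((520.8687133789062, 55.35715866088867), 25.951087951660156) ((520.6701049804688, 55.24109649658203), (50.25243377685547, 51.58308410644531), 2.7561404705047607)
top0 red ((556.889892578125, 54.10639953613281), (65.42057037353516, 8.860869407653809), 7.6976542472839355)
top0 amber ((600.7623901367188, 69.98860168457031), 25.105924606323242) ((601.4085083007812, 70.09357452392578), (46.35576629638672, 50.004085540771484), 40.895851135253906)
top0 green ((520.2923583984375, 56.20344161987305), 26.501190185546875) ((520.2283935546875, 56.39885330200195), (50.99602127075195, 51.899314880371094), 145.94036865234375)
```

Request:
{"api": "step_arm", "payload": {"commands": [{"xyz": [0.011, 0.002, -0.04], "twist": [0, 0, 0]}, {"xyz": [0.011, 0.002, -0.08], "twist": [0, 0, 0]}, {"xyz": [0.011, 0.002, -0.12], "twist": [0, 0, 0]}, {"xyz": [0.011, 0.002, -0.16], "twist": [0, 0, 0]}, {"xyz": [0.011, 0.002, -0.19], "twist": [0, 0, 0]}, {"xyz": [0.011, 0.002, -0.207], "twist": [0, 0, 0]}, {"xyz": [0.011, 0.002, -0.207], "twist": [0, 0, 0]}, {"xyz": [0.011, 0.002, -0.207], "twist": [0, 0, 0]}]}}

```text
time: 2.23
tool_pos: [0.555, 0.0576, 0.0922]
ee_rot: [-1.569, -0.001, 1.709]
wrist_force: [0.4, 0.6, 0.6]
width: 0.0942
```

Request:
{"api": "step_arm", "payload": {"commands": [{"xyz": [0.001, -0.003, -0.001], "twist": [0, 0, 0]}, {"xyz": [0.001, -0.003, -0.001], "twist": [0, 0, 0]}, {"xyz": [0.001, -0.003, -0.001], "twist": [0, 0, 0]}, {"xyz": [0.001, -0.003, -0.001], "twist": [0, 0, 0]}, {"xyz": [0.001, -0.003, -0.001], "twist": [0, 0, 0]}, {"xyz": [0.001, -0.003, -0.001], "twist": [0, 0, 0]}, {"xyz": [0.001, -0.003, -0.001], "twist": [0, 0, 0]}, {"xyz": [0.001, -0.003, -0.001], "twist": [0, 0, 0]}], "fingers": 255}}

```text
time: 2.9
tool_pos: [0.5573, 0.0532, 0.0917]
ee_rot: [-1.571, -0.0, 1.707]
wrist_force: [-0.3, 0.4, -0.0]
width: 0.0441
```

Request:
{"api": "step_arm", "payload": {"commands": [{"xyz": [0, 0, 0], "twist": [0, 0, 0]}, {"xyz": [0, 0, 0], "twist": [0, 0, 0]}, {"xyz": [0, 0, 0], "twist": [0, 0, 0]}, {"xyz": [0, 0, 0], "twist": [0, 0, 0]}, {"xyz": [0, 0, 0], "twist": [0, 0, 0]}, {"xyz": [0, 0, 0], "twist": [0, 0, 0]}, {"xyz": [-0.002, 0.015, 0], "twist": [0, 0, 0]}, {"xyz": [-0.0045, 0.035, 0], "twist": [0, 0, 0]}, {"xyz": [-0.0073, 0.055, 0], "twist": [0, 0, 0]}, {"xyz": [-0.01, 0.075, 0], "twist": [0, 0, 0]}, {"xyz": [-0.0125, 0.095, 0], "twist": [0, 0, 0]}, {"xyz": [-0.015, 0.115, 0], "twist": [0, 0, 0]}]}}

```text
time: 3.9
tool_pos: [0.5413, 0.1674, 0.0916]
ee_rot: [-1.568, 0.003, 1.706]
wrist_force: [-3.0, -3.2, 1.2]
width: 0.0116
```

Request:
{"api": "step_arm", "payload": {"commands": [{"xyz": [-0.0013, 0.01, 0], "twist": [0, 0, 0]}, {"xyz": [-0.0025, 0.019, 0], "twist": [0, 0, 0]}, {"xyz": [-0.0033, 0.025, 0], "twist": [0, 0, 0]}, {"xyz": [-0.0033, 0.025, 0], "twist": [0, 0, 0]}]}}

```text
time: 4.23
tool_pos: [0.5383, 0.1892, 0.0916]
ee_rot: [-1.567, 0.009, 1.706]
wrist_force: [-3.8, -10.9, 3.9]
width: 0.0117
```

Request:
{"api": "step_arm", "payload": {"commands": [{"xyz": [-0.0005, 0.004, 0], "twist": [0, 0, 0]}, {"xyz": [-0.0005, 0.004, 0], "twist": [0, 0, 0]}]}}

```text
time: 4.4
tool_pos: [0.5384, 0.1893, 0.0916]
ee_rot: [-1.567, 0.016, 1.704]
wrist_force: [-3.2, -18.4, 4.4]
width: 0.0115
```

```bash
python3 - <<'E'
from h import *
p,d,i=snap("top","top1")
c=cv2.resize(p[160:290,170:460],None,fx=2.7,fy=2.7,interpolation=cv2.INTER_CUBIC);cv2.imwrite("pics/topc1.png",c[:,:,::-1])
print(robot.get_obs()["wrist_force"])
E
```

```text
[ -4.09474183 -17.50835335   4.96767247]
```

View pics/topc1.png

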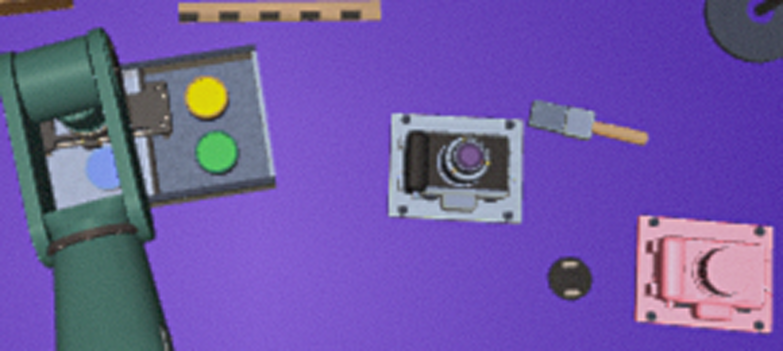

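The door is open against its stop, and amber (206,97) and green (217,152) are uncovered. I'll release, lift and go over the amber cell.

Request:
{"api": "step_arm", "payload": {"commands": [{"xyz": [0.001, -0.009, 0], "twist": [0, 0, 0]}, {"xyz": [0.001, -0.009, 0], "twist": [0, 0, 0]}, {"xyz": [0.001, -0.009, 0], "twist": [0, 0, 0]}, {"xyz": [0.001, -0.009, 0.03], "twist": [0, 0, 0]}, {"xyz": [0.001, -0.009, 0.07], "twist": [0, 0, 0]}, {"xyz": [0.01, -0.02, 0.1], "twist": [0, 0, 0]}, {"xyz": [0.03, -0.05, 0.11], "twist": [0, 0, 0]}, {"xyz": [0.04, -0.08, 0.11], "twist": [0, 0, 0]}, {"xyz": [0.052, -0.11, 0.11], "twist": [0, 0, 0]}, {"xyz": [0.061, -0.13, 0.11], "twist": [0, 0, 0]}, {"xyz": [0.061, -0.13, 0.11], "twist": [0, 0, 0]}, {"xyz": [0.061, -0.13, 0.11], "twist": [0, 0, 0]}], "fingers": 0}}

```text
time: 5.45
tool_pos: [0.6002, 0.0669, 0.2014]
ee_rot: [-1.571, -0.001, 1.705]
wrist_force: [0.3, 0.1, -0.2]
width: 0.0886
```

```bash
python3 - <<'E'
from h import *
o=robot.get_obs();print(o["tool_pos"],o["ee_rot"],o["time"],o["width"])
p,d,i=snap("wrist","w2")
hsv=cv2.cvtColor(p,cv2.COLOR_RGB2HSV);H,S,V=[hsv[:,:,k].astype(int) for k in range(3)]
m=((H>18)&(H<35)&(S>150)&(V>120)).astype(np.uint8)
n,l,st,ce=cv2.connectedComponentsWithStats(m);k=1+st[1:,4].argmax();print(st[k])
v,u=np.nonzero(l==k);w=np.array([onz(i,a,c,.038)[:2] for a,c in zip(u,v)])
h=cv2.convexHull((w*1000).astype(np.float32));print(cv2.minEnclosingCircle(h),cv2.fitEllipse(h))
E
```

```text
[0.60018376 0.06691175 0.20143277] [-1.57135879e+00 -1.05854698e-03  1.70520837e+00] 5.45 0.08862523461377302
[ 255  174   50   51 1973]
((599.6293334960938, 69.83878326416016), 30.388729095458984) ((599.7655639648438, 69.85800170898438), (58.45864486694336, 60.62663650512695), 100.69599914550781)
```

View pics/w2.png

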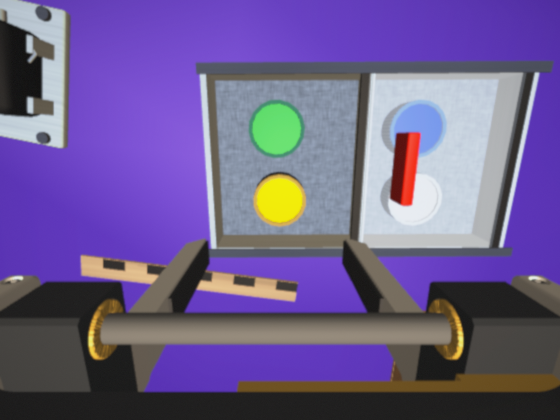

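Request:
{"api": "step_arm", "payload": {"commands": [{"xyz": [-0.0005, 0.003, -0.04], "twist": [0, 0, 0]}, {"xyz": [-0.0005, 0.003, -0.08], "twist": [0, 0, 0]}, {"xyz": [-0.0005, 0.003, -0.12], "twist": [0, 0, 0]}, {"xyz": [-0.0005, 0.003, -0.15], "twist": [0, 0, 0]}, {"xyz": [-0.0005, 0.003, -0.17], "twist": [0, 0, 0]}, {"xyz": [-0.0005, 0.003, -0.179], "twist": [0, 0, 0]}, {"xyz": [-0.0005, 0.003, -0.179], "twist": [0, 0, 0]}, {"xyz": [-0.0005, 0.003, -0.179], "twist": [0, 0, 0]}], "fingers": 0}}

```text
time: 6.17
tool_pos: [0.5995, 0.0713, 0.0235]
ee_rot: [-1.572, -0.0, 1.708]
wrist_force: [0.0, 0.0, 0.3]
width: 0.0936
```

Request:
{"api": "step_arm", "payload": {"commands": [{"xyz": [0, -0.001, 0], "twist": [0, 0, 0]}, {"xyz": [0, -0.001, 0], "twist": [0, 0, 0]}, {"xyz": [0, -0.001, 0], "twist": [0, 0, 0]}, {"xyz": [0, -0.001, 0], "twist": [0, 0, 0]}, {"xyz": [0, -0.001, 0], "twist": [0, 0, 0]}, {"xyz": [0, -0.001, 0], "twist": [0, 0, 0]}, {"xyz": [0, -0.001, 0], "twist": [0, 0, 0]}, {"xyz": [0, -0.001, 0], "twist": [0, 0, 0]}], "fingers": 255}}

```text
time: 6.83
tool_pos: [0.5995, 0.0694, 0.0235]
ee_rot: [-1.572, -0.0, 1.707]
wrist_force: [-0.8, 1.0, 2.5]
width: 0.0615
```

Request:
{"api": "step_arm", "payload": {"commands": [{"xyz": [0, 0, 0.025], "twist": [0, 0, 0]}, {"xyz": [0, 0, 0.06], "twist": [0, 0, 0]}, {"xyz": [0, 0, 0.1], "twist": [0, 0, 0]}, {"xyz": [-0.005, -0.015, 0.135], "twist": [0, 0, 0]}, {"xyz": [-0.013, -0.045, 0.16], "twist": [0, 0, 0]}, {"xyz": [-0.023, -0.08, 0.175], "twist": [0, 0, 0]}, {"xyz": [-0.034, -0.116, 0.185], "twist": [0, 0, 0]}, {"xyz": [-0.045, -0.153, 0.195], "twist": [0, 0, 0]}, {"xyz": [-0.056, -0.19, 0.205], "twist": [0, 0, 0]}, {"xyz": [-0.067, -0.227, 0.215], "twist": [0, 0, 0]}, {"xyz": [-0.077, -0.263, 0.222], "twist": [0, 0, 0]}, {"xyz": [-0.087, -0.297, 0.222], "twist": [0, 0, 0]}]}}

```text
time: 7.83
tool_pos: [0.5114, -0.2302, 0.246]
ee_rot: [-1.572, 0.002, 1.706]
wrist_force: [1.1, 0.5, -1.7]
width: 0.0613
```

Request:
{"api": "step_arm", "payload": {"commands": [{"xyz": [-0.011, -0.034, 0], "twist": [0, 0, 0]}, {"xyz": [-0.0175, -0.058, 0], "twist": [0, 0, 0]}, {"xyz": [-0.0175, -0.058, 0], "twist": [0, 0, 0]}, {"xyz": [-0.0175, -0.058, 0], "twist": [0, 0, 0]}, {"xyz": [-0.0175, -0.058, 0], "twist": [0, 0, 0]}]}}

```text
time: 8.25
tool_pos: [0.4944, -0.2853, 0.2439]
ee_rot: [-1.57, -0.002, 1.707]
wrist_force: [-0.4, 0.0, -1.0]
width: 0.0613
```

```bash
python3 - <<'E'
from h import *
o=robot.get_obs();print(o["tool_pos"],o["ee_rot"],o["time"],o["width"],o["wrist_force"])
p,d,i=snap("wrist","w3");snap("top","top3");snap("side","side3")
print(robot.get_obs()["tool_pos"])
E
```

```text
[ 0.49439342 -0.28529828  0.24390032] [-1.56991526e+00 -1.58476861e-03  1.70673947e+00] 8.25 0.06125169396740631 [-0.37940671  0.02853502 -0.95222458]
[ 0.49494865 -0.28454587  0.24453918]
```

View pics/w3.png

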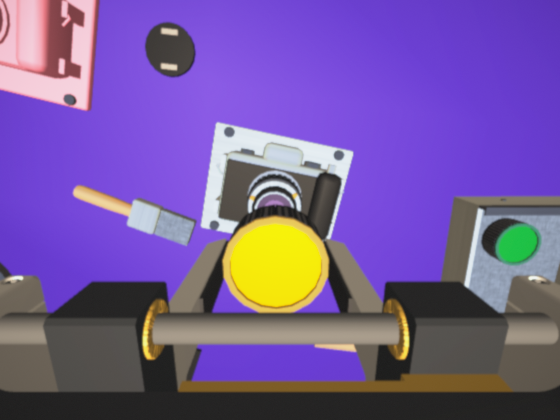

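The held cell partly hides the nose, so I'll shift 60 mm away and look again.

Request:
{"api": "step_arm", "payload": {"commands": [{"xyz": [0.03, 0, 0], "twist": [0, 0, 0]}, {"xyz": [0.055, 0, 0], "twist": [0, 0, 0]}, {"xyz": [0.06, 0, 0], "twist": [0, 0, 0]}, {"xyz": [0.06, 0, 0], "twist": [0, 0, 0]}, {"xyz": [0.06, 0, 0], "twist": [0, 0, 0]}, {"xyz": [0.06, 0, 0], "twist": [0, 0, 0]}]}}

```text
time: 8.9
tool_pos: [0.554, -0.2854, 0.245]
ee_rot: [-1.57, 0.0, 1.707]
wrist_force: [-1.2, 0.0, -0.2]
width: 0.0616
```

```bash
python3 - <<'E'
from h import *
o=robot.get_obs();print(o["tool_pos"],o["ee_rot"],o["time"],o["width"],o["wrist_force"])
p,d,i=snap("wrist","w4")
c=cv2.resize(p[100:320,190:370],None,fx=2.7,fy=2.7,interpolation=cv2.INTER_CUBIC);cv2.imwrite("pics/w4c.png",c[:,:,::-1])
p,d,i=load("top0");c=cv2.resize(p[195:240,315:370],None,fx=12,fy=12,interpolation=cv2.INTER_CUBIC);cv2.imwrite("pics/top0c.png",c[:,:,::-1])
E
```

```text
[ 0.55400299 -0.28538787  0.24496856] [-1.57036966e+00  6.43955658e-05  1.70720288e+00] 8.9 0.061616655907845826 [-1.2364894   0.01267163 -0.21837036]
```

View pics/w4c.png

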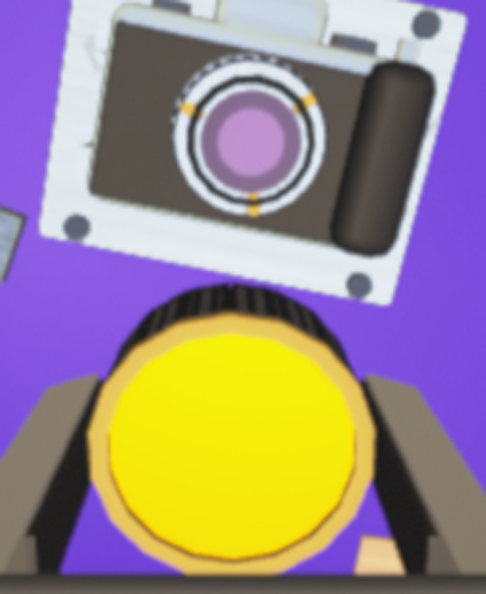

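View pics/top0c.png

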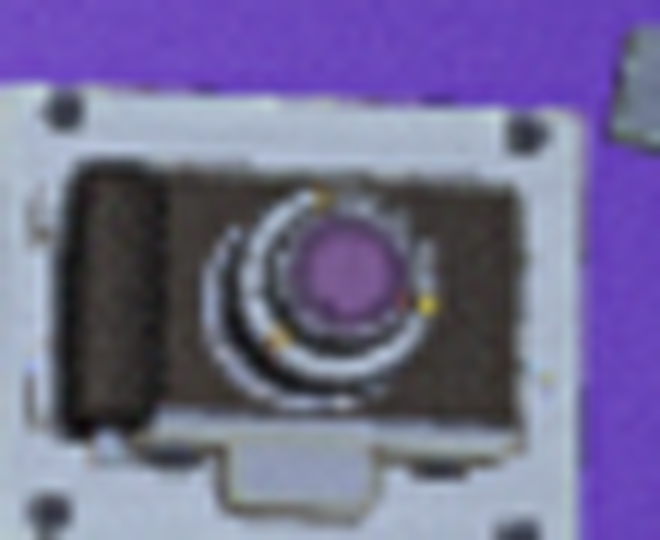

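The wrist crop shows the three brass pins at crop pixels (187,108), (309,99) and (253,204). The nose ring is concentric with them, and the held cell is centred at about (232,447).

```bash
python3 - <<'E'
from h import *
p,d,i=load("w4");tcp=np.array([.5540,-.2854])
hsv=cv2.cvtColor(p,cv2.COLOR_RGB2HSV);H,S,V=[hsv[:,:,k].astype(int) for k in range(3)]
m=((H>10)&(H<32)&(S>90)&(V>120)).astype(np.uint8)
mm=m.copy();mm[:125]=0;mm[185:]=0;mm[:,:245]=0;mm[:,315:]=0
n,l,st,ce=cv2.connectedComponentsWithStats(mm);P=[]
for k in range(1,n):
    w=onz(i,*ce[k],.1155)[:2];print(st[k],ce[k],w.round(4))
    if st[k][4]>4:P.append(w)
P=np.array(P)
def circ(P):
    A=np.c_[2*P,np.ones(len(P))];s=np.linalg.lstsq(A,(P**2).sum(1),rcond=None)[0];return s[:2],np.sqrt(s[2]+s[:2]@s[:2])
if len(P)==3:
    c,r=circ(P);print("pins centre",c,r,np.degrees(np.arctan2(*(P-c).T[::-1])))
# glass/purple disc
g=((H>135)&(H<175)&(S>25)&(V>60)).astype(np.uint8);g[:120]=0;g[190:]=0;g[:,:250]=0;g[:,:250]=0;g[:,312:]=0
n,l,st,ce=cv2.connectedComponentsWithStats(g);k=1+st[1:,4].argmax();print(st[k])
cs,_=cv2.findContours((l==k).astype(np.uint8),cv2.RETR_EXTERNAL,cv2.CHAIN_APPROX_NONE)
w=np.array([onz(i,*q[0],.126)[:2] for q in cs[0]]);print("glass@.126",circ(w)); 
# nose edge: white ring inside/outer at z .126
# amber held
a=((H>12)&(H<35)&(S>100)&(V>120)).astype(np.uint8);a[:205]=0
n,l,st,ce=cv2.connectedComponentsWithStats(a);k=1+st[1:,4].argmax();print(st[k])
cs,_=cv2.findContours((l==k).astype(np.uint8),cv2.RETR_EXTERNAL,cv2.CHAIN_APPROX_NONE)
w=np.array([onz(i,*q[0],.2595)[:2] for q in cs[0]if q[0][1]<312]);c,r=circ(w);print("cell",c,r,"rel tcp",c-tcp)
y=((H>24)&(H<35)&(S>200)&(V>200)).astype(np.uint8);y[:205]=0
cs,_=cv2.findContours(y,cv2.RETR_EXTERNAL,cv2.CHAIN_APPROX_NONE);q=max(cs,key=len)
w=np.array([onz(i,*z[0],.2595)[:2] for z in q]);c,r=circ(w);print("glass",c,r,"rel tcp",c-tcp)
p,d,i=load("top0")
hsv=cv2.cvtColor(p,cv2.COLOR_RGB2HSV);H,S,V=[hsv[:,:,k].astype(int) for k in range(3)]
m=((H>8)&(H<34)&(S>90)&(V>100)).astype(np.uint8);mm=np.zeros_like(m);mm[208:228,332:353]=m[208:228,332:353]
n,l,st,ce=cv2.connectedComponentsWithStats(mm)
for k in range(1,n):print(st[k],ce[k],onz(i,*ce[k],.1155)[:2].round(4))
P=np.array([onz(i,u/12+315-.46,v/12+195-.46,.1155)[:2] for u,v in((322,199),(428,304),(277,342))]);c,r=circ(P);print("top pins",c,r,np.degrees(np.arctan2(*(P-c).T[::-1])))
E
```

```text
[302 135   5   5  19] [304.         136.84210526] [ 0.4788 -0.2686]
[257 138   5   5  18] [259.22222222 139.94444444] [ 0.488  -0.3127]
[299 139   2   2   3] [299.33333333 139.66666667] [ 0.4822 -0.2728]
[282 172   4   2   7] [283.28571429 172.57142857] [ 0.5171 -0.284 ]
[282 176   4   5  18] [283.5        177.77777778] [ 0.5224 -0.283 ]
[ 265  134   36   37 1046]
glass@.126 (array([ 0.49617452, -0.28809883]), np.float64(0.017275400976171997))
[ 222  216  107   97 8124]
cell [ 0.55506396 -0.28708885] 0.03090697714086585 rel tcp [ 0.00106396 -0.00168885]
glass [ 0.5548874  -0.28707499] 0.026103240298514796 rel tcp [ 0.0008874  -0.00167499]
[350 220   2   1   2] [350.5 220. ] [ 0.4871 -0.3144]
top pins [ 0.4940583  -0.28754669] 0.02660622177957318 [  10.23243496 -104.00376809  130.44814898]
```

```bash
python3 - <<'E'
from h import *
def circ(P):
    A=np.c_[2*P,np.ones(len(P))];s=np.linalg.lstsq(A,(P**2).sum(1),rcond=None)[0];return s[:2],np.sqrt(s[2]+s[:2]@s[:2])
p,d,i=load("w4")
pts=[((304*19+299.3*3)/22,(136.84*19+139.67*3)/22),(259.2,139.9),((283.3*7+283.5*18)/25,(172.6*7+177.8*18)/25)]
P=np.array([onz(i,*q,.115)[:2] for q in pts]);c,r=circ(P);print(c,r,np.degrees(np.arctan2(*(P-c).T[::-1])))
# radial profile of gray about projected centre for edges at heights
g=cv2.cvtColor(p,cv2.COLOR_RGB2GRAY).astype(float)
for z in(.126,.115):
  # edges: dark->bright transitions along rays from centre
  c0=np.array([.4955,-.2878]);out={}
  for th in np.radians(np.arange(0,360,5)):
    rr=np.arange(.012,.034,.0002);uv=np.array([proj(i,[*(c0+x*np.array([np.cos(th),np.sin(th)])),z]) for x in rr]).astype(np.float32)
    pr=cv2.remap(g.astype(np.float32),uv[:,:1],uv[:,1:],cv2.INTER_LINEAR)[:,0];gd=np.gradient(cv2.GaussianBlur(pr[:,None],(1,9),0)[:,0])
    for nm,lo,hi,s in(("whiteout",.024,.033,-1),("darkin",.017,.024,1),("darkin2",.017,.025,-1)):
      k=(rr>lo)&(rr<hi);j=np.argmax(s*gd*k);out.setdefault(nm,[]).append(c0+rr[j]*np.array([np.cos(th),np.sin(th)]))
  for nm in out:
    Q=np.array(out[nm]);c,r=circ(Q)
    for _ in range(4):
        e=abs(np.hypot(*(Q-c).T)-r);K=e<max(.0006,np.median(e)*2);c,r=circ(Q[K])
    print(z,nm,c.round(4),r.round(4),K.sum())
E
```

```text
[ 0.49595422 -0.28848743] 0.025549007857265934 [ 130.72833251 -108.3190479    11.73701629]
0.126 whiteout [ 0.4955 -0.2886] 0.0272 72
0.126 darkin [ 0.496  -0.2883] 0.0231 72
0.126 darkin2 [ 0.4961 -0.2882] 0.0207 72
0.115 whiteout [ 0.496  -0.2883] 0.0282 72
0.115 darkin [ 0.4935 -0.2878] 0.0217 54
0.115 darkin2 [ 0.4967 -0.2878] 0.0214 72
```

Request:
{"api": "step_arm", "payload": {"commands": [{"xyz": [-0.03, -0.0007, 0], "twist": [0, 0, 0]}, {"xyz": [-0.054, -0.0013, 0], "twist": [0, 0, 0]}, {"xyz": [-0.059, -0.0013, -0.02], "twist": [0, 0, 0]}, {"xyz": [-0.059, -0.0013, -0.055], "twist": [0, 0, 0]}, {"xyz": [-0.059, -0.0013, -0.085], "twist": [0, 0, 0]}, {"xyz": [-0.059, -0.0013, -0.095], "twist": [0, 0, 0]}, {"xyz": [-0.059, -0.0013, -0.095], "twist": [0, 0, 0]}, {"xyz": [-0.059, -0.0013, -0.095], "twist": [0, 0, 0]}, {"xyz": [-0.059, -0.0013, -0.095], "twist": [0, 0, 0]}]}}

```text
time: 9.7
tool_pos: [0.4966, -0.288, 0.1524]
ee_rot: [-1.574, 0.003, 1.707]
wrist_force: [-0.2, 0.4, 0.4]
width: 0.0616
```

```bash
python3 - <<'E'
from h import *
o=robot.get_obs();print(o["tool_pos"],o["ee_rot"],o["time"],o["width"],o["wrist_force"])
p,d,i=snap("side","s5")
c=cv2.resize(p[220:320,245:345],None,fx=6,fy=6,interpolation=cv2.INTER_CUBIC);cv2.imwrite("pics/s5c.png",c[:,:,::-1])
E
```

```text
[ 0.49656398 -0.28796535  0.15238372] [-1.57391002  0.00297268  1.70670906] 9.7 0.061584883606527786 [-0.17358386  0.35075236  0.38927034]
```

View pics/s5c.png

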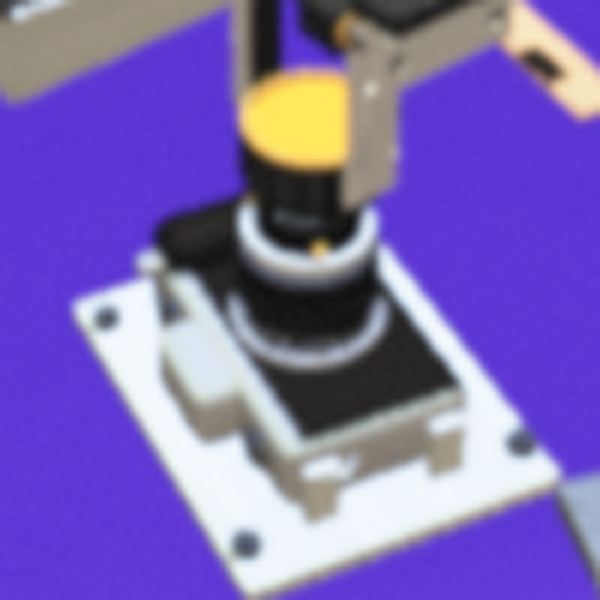

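Request:
{"api": "step_arm", "payload": {"commands": [{"xyz": [0, 0, 0], "twist": [0, 0, 0]}, {"xyz": [0, 0, 0], "twist": [0, 0, 0]}, {"xyz": [0, 0, 0], "twist": [0, 0, 0]}]}}

```text
time: 10.0
tool_pos: [0.4961, -0.2874, 0.1508]
ee_rot: [-1.572, 0.001, 1.707]
wrist_force: [-0.1, -0.4, -1.8]
width: 0.0618
```

Next, a slow descent onto the pins, with a 1 mm correction.

Request:
{"api": "step_arm", "payload": {"commands": [{"xyz": [-0.001, 0.0005, -0.004], "twist": [0, 0, 0]}, {"xyz": [-0.001, 0.0005, -0.008], "twist": [0, 0, 0]}, {"xyz": [-0.001, 0.0005, -0.012], "twist": [0, 0, 0]}, {"xyz": [-0.001, 0.0005, -0.015], "twist": [0, 0, 0]}, {"xyz": [-0.001, 0.0005, -0.015], "twist": [0, 0, 0]}]}}

```text
time: 10.42
tool_pos: [0.4939, -0.2861, 0.1332]
ee_rot: [-1.569, -0.002, 1.707]
wrist_force: [0.2, 0.1, -0.6]
width: 0.0616
```

Request:
{"api": "step_arm", "payload": {"commands": [{"xyz": [0, 0, -0.001], "twist": [0, 0, 0]}, {"xyz": [0, 0, -0.002], "twist": [0, 0, 0]}, {"xyz": [0, 0, -0.003], "twist": [0, 0, 0]}, {"xyz": [0, 0, -0.003], "twist": [0, 0, 0]}, {"xyz": [0, 0, -0.003], "twist": [0, 0, 0]}]}}

```text
time: 10.83
tool_pos: [0.4946, -0.2866, 0.1317]
ee_rot: [-1.571, -0.0, 1.707]
wrist_force: [0.2, 0.6, -1.1]
width: 0.0617
```

Request:
{"api": "step_arm", "payload": {"commands": [{"xyz": [0, 0, -0.001], "twist": [0, 0, 0]}, {"xyz": [0, 0, -0.002], "twist": [0, 0, 0]}, {"xyz": [0, 0, -0.002], "twist": [0, 0, 0]}, {"xyz": [0, 0, -0.002], "twist": [0, 0, 0]}]}}

```text
time: 11.17
tool_pos: [0.4948, -0.2868, 0.1306]
ee_rot: [-1.572, 0.001, 1.707]
wrist_force: [-1.8, 0.7, 2.3]
width: 0.0614
```

Request:
{"api": "step_arm", "payload": {"commands": [{"xyz": [0, 0, 0], "twist": [0, 0, 0]}, {"xyz": [0, 0, 0], "twist": [0, 0, 0]}, {"xyz": [0, 0, 0], "twist": [0, 0, 0]}, {"xyz": [0, 0, 0], "twist": [0, 0, 0]}, {"xyz": [0, 0, 0], "twist": [0, 0, 0]}, {"xyz": [0, 0, 0], "twist": [0, 0, 0]}, {"xyz": [0, 0, 0.02], "twist": [0, 0, 0]}, {"xyz": [0, 0, 0.05], "twist": [0, 0, 0]}, {"xyz": [0, 0, 0.09], "twist": [0, 0, 0]}, {"xyz": [0, 0, 0.11], "twist": [0, 0, 0]}, {"xyz": [0, 0, 0.11], "twist": [0, 0, 0]}], "fingers": 0}}

```text
time: 12.08
tool_pos: [0.4966, -0.2881, 0.2468]
ee_rot: [-1.58, 0.008, 1.707]
wrist_force: [-0.4, -0.5, 0.4]
width: 0.0945
```

```bash
python3 - <<'E'
from h import *
o=robot.get_obs();print(o["tool_pos"],o["ee_rot"],o["time"],o["width"],o["wrist_force"])
p,d,i=snap("wrist","w6")
p,d,i=snap("side","s6")
c=cv2.resize(p[220:320,245:345],None,fx=5,fy=5,interpolation=cv2.INTER_CUBIC);cv2.imwrite("pics/s6c.png",c[:,:,::-1])
p,d,i=load("w6");tcp=o["tool_pos"]
hsv=cv2.cvtColor(p,cv2.COLOR_RGB2HSV);H,S,V=[hsv[:,:,k].astype(int) for k in range(3)]
y=((H>24)&(H<35)&(S>200)&(V>200)).astype(np.uint8)
cs,_=cv2.findContours(y,cv2.RETR_EXTERNAL,cv2.CHAIN_APPROX_NONE);q=max(cs,key=len)
w=np.array([onz(i,*z[0],.146)[:2] for z in q]);A=np.c_[2*w,np.ones(len(w))];s=np.linalg.lstsq(A,(w**2).sum(1),rcond=None)[0];print(s[:2],np.sqrt(s[2]+s[:2]@s[:2]))
E
```

```text
[ 0.49659805 -0.28812109  0.24677335] [-1.57956969  0.00832877  1.70677289] 12.0833 0.09452486570365028 [-0.35707702 -0.46532767  0.36360623]
[ 0.49483183 -0.28873215] 0.025508510288494983
```

View pics/w6.png

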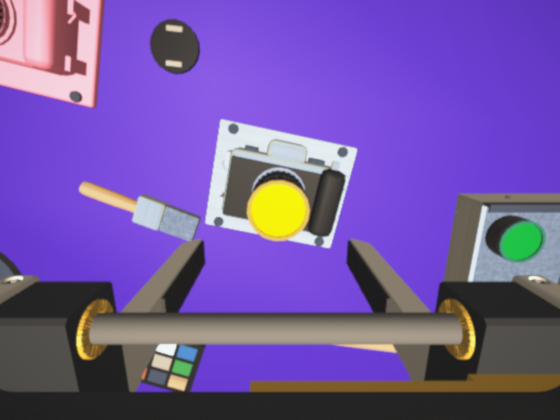

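View pics/s6c.png

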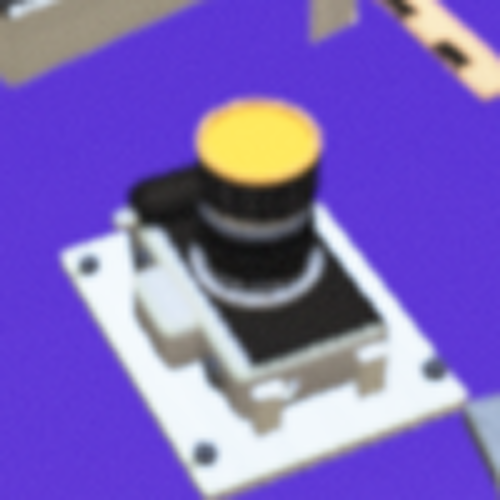

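The cell stands upright on the nose (wrist view (278,210)). Now back to the door bar.

Request:
{"api": "step_arm", "payload": {"commands": [{"xyz": [0.002, 0.02, 0], "twist": [0, 0, 0]}, {"xyz": [0.006, 0.06, 0], "twist": [0, 0, 0]}, {"xyz": [0.01, 0.1, 0], "twist": [0, 0, 0]}, {"xyz": [0.013, 0.14, 0], "twist": [0, 0, 0]}, {"xyz": [0.017, 0.18, 0], "twist": [0, 0, 0]}, {"xyz": [0.02, 0.22, 0], "twist": [0, 0, 0]}, {"xyz": [0.024, 0.26, 0], "twist": [0, 0, 0]}, {"xyz": [0.028, 0.3, 0], "twist": [0, 0, 0]}, {"xyz": [0.032, 0.34, 0], "twist": [0, 0, 0]}, {"xyz": [0.036, 0.38, 0], "twist": [0, 0, 0]}, {"xyz": [0.04, 0.42, 0], "twist": [0, 0, 0]}, {"xyz": [0.042, 0.455, 0], "twist": [0, 0, 0]}], "fingers": 110}}

```text
time: 13.18
tool_pos: [0.5353, 0.1707, 0.2366]
ee_rot: [-1.566, -0.0, 1.708]
wrist_force: [0.5, -0.4, -0.1]
width: 0.0534
```

Request:
{"api": "step_arm", "payload": {"commands": [{"xyz": [0.001, 0.019, 0], "twist": [0, 0, 0]}, {"xyz": [0.001, 0.019, -0.02], "twist": [0, 0, 0]}, {"xyz": [0.001, 0.019, -0.05], "twist": [0, 0, 0]}, {"xyz": [0.001, 0.019, -0.08], "twist": [0, 0, 0]}, {"xyz": [0.001, 0.019, -0.1], "twist": [0, 0, 0]}, {"xyz": [0.001, 0.019, -0.1], "twist": [0, 0, 0]}, {"xyz": [0.001, 0.019, -0.1], "twist": [0, 0, 0]}]}}

```text
time: 13.77
tool_pos: [0.5355, 0.1869, 0.1364]
ee_rot: [-1.564, 0.001, 1.707]
wrist_force: [0.9, 0.4, 0.6]
width: 0.0538
```

Request:
{"api": "step_arm", "payload": {"commands": [{"xyz": [0.003, 0.002, -0.02], "twist": [0, 0, 0]}, {"xyz": [0.003, 0.002, -0.038], "twist": [0, 0, 0]}, {"xyz": [0.003, 0.002, -0.044], "twist": [0, 0, 0]}, {"xyz": [0.003, 0.002, -0.044], "twist": [0, 0, 0]}]}}

```text
time: 14.1
tool_pos: [0.5399, 0.1891, 0.0949]
ee_rot: [-1.569, 0.0, 1.707]
wrist_force: [-0.1, -0.9, 0.4]
width: 0.0536
```

Request:
{"api": "step_arm", "payload": {"commands": [{"xyz": [0, 0, 0], "twist": [0, 0, 0]}, {"xyz": [0, 0, 0], "twist": [0, 0, 0]}, {"xyz": [0, 0, 0], "twist": [0, 0, 0]}, {"xyz": [0, 0, 0], "twist": [0, 0, 0]}, {"xyz": [0, 0, 0], "twist": [0, 0, 0]}, {"xyz": [0, 0, 0], "twist": [0, 0, 0]}, {"xyz": [0, 0, 0], "twist": [0, 0, 0]}, {"xyz": [0, 0, 0], "twist": [0, 0, 0]}, {"xyz": [0, 0, 0], "twist": [0, 0, 0]}], "fingers": 255}}

```text
time: 14.85
tool_pos: [0.5407, 0.1892, 0.096]
ee_rot: [-1.571, 0.0, 1.707]
wrist_force: [0.1, -0.9, 1.9]
width: 0.0116
```

Gripped. Now I'll slide the door shut, slowing towards the end (about (+0.021, −0.159) in all).

Request:
{"api": "step_arm", "payload": {"commands": [{"xyz": [0.002, -0.012, 0], "twist": [0, 0, 0]}, {"xyz": [0.004, -0.03, 0], "twist": [0, 0, 0]}, {"xyz": [0.0067, -0.05, 0], "twist": [0, 0, 0]}, {"xyz": [0.0093, -0.07, 0], "twist": [0, 0, 0]}, {"xyz": [0.012, -0.09, 0], "twist": [0, 0, 0]}, {"xyz": [0.0147, -0.11, 0], "twist": [0, 0, 0]}, {"xyz": [0.0173, -0.13, 0], "twist": [0, 0, 0]}, {"xyz": [0.0193, -0.145, 0], "twist": [0, 0, 0]}, {"xyz": [0.0205, -0.154, 0], "twist": [0, 0, 0]}, {"xyz": [0.021, -0.158, 0], "twist": [0, 0, 0]}, {"xyz": [0.0215, -0.162, 0], "twist": [0, 0, 0]}, {"xyz": [0.0215, -0.162, 0], "twist": [0, 0, 0]}]}}

```text
time: 15.85
tool_pos: [0.5628, 0.0309, 0.096]
ee_rot: [-1.574, -0.008, 1.708]
wrist_force: [3.1, 8.9, 0.6]
width: 0.012
```

Request:
{"api": "step_arm", "payload": {"commands": [{"xyz": [0, 0, 0], "twist": [0, 0, 0]}, {"xyz": [0, 0, 0], "twist": [0, 0, 0]}, {"xyz": [0, 0, 0], "twist": [0, 0, 0]}, {"xyz": [0, 0, 0.03], "twist": [0, 0, 0]}, {"xyz": [0, 0, 0.07], "twist": [0, 0, 0]}, {"xyz": [0, 0, 0.11], "twist": [0, 0, 0]}, {"xyz": [-0.006, -0.03, 0.14], "twist": [0, 0, 0]}, {"xyz": [-0.014, -0.065, 0.15], "twist": [0, 0, 0]}, {"xyz": [-0.022, -0.105, 0.15], "twist": [0, 0, 0]}, {"xyz": [-0.03, -0.145, 0.15], "twist": [0, 0, 0]}, {"xyz": [-0.038, -0.18, 0.15], "twist": [0, 0, 0]}, {"xyz": [-0.046, -0.215, 0.15], "twist": [0, 0, 0]}], "fingers": 0}}

```text
time: 16.85
tool_pos: [0.5147, -0.1895, 0.2455]
ee_rot: [-1.569, 0.0, 1.706]
wrist_force: [0.0, -0.6, 0.4]
width: 0.088
```

Request:
{"api": "step_arm", "payload": {"commands": [{"xyz": [-0.008, -0.04, 0], "twist": [0, 0, 0]}, {"xyz": [-0.016, -0.075, 0], "twist": [0, 0, 0]}, {"xyz": [-0.022, -0.1, 0], "twist": [0, 0, 0]}, {"xyz": [-0.022, -0.1, 0], "twist": [0, 0, 0]}, {"xyz": [-0.022, -0.1, 0], "twist": [0, 0, 0]}, {"xyz": [-0.022, -0.1, 0], "twist": [0, 0, 0]}, {"xyz": [-0.022, -0.1, 0], "twist": [0, 0, 0]}]}}

```text
time: 17.43
tool_pos: [0.4943, -0.2864, 0.2457]
ee_rot: [-1.571, -0.001, 1.708]
wrist_force: [-0.9, 1.0, 0.0]
width: 0.0941
```

```bash
python3 - <<'E'
from h import *
o=robot.get_obs();print(o["tool_pos"],o["ee_rot"],o["time"],o["width"],o["wrist_force"])
p,d,i=snap("wrist","w7")
hsv=cv2.cvtColor(p,cv2.COLOR_RGB2HSV);H,S,V=[hsv[:,:,k].astype(int) for k in range(3)]
y=((H>24)&(H<35)&(S>200)&(V>200)).astype(np.uint8)
cs,_=cv2.findContours(y,cv2.RETR_EXTERNAL,cv2.CHAIN_APPROX_NONE);q=max(cs,key=len)
w=np.array([onz(i,*z[0],.146)[:2] for z in q]);A=np.c_[2*w,np.ones(len(w))];s=np.linalg.lstsq(A,(w**2).sum(1),rcond=None)[0];print(s[:2],np.sqrt(s[2]+s[:2]@s[:2]))
p,d,i=snap("top","top7")
hsv=cv2.cvtColor(p,cv2.COLOR_RGB2HSV);H,S,V=[hsv[:,:,k].astype(int) for k in range(3)]
m=((H<6)|(H>174))&(S>150)&(V>90);v,u=np.nonzero(m[170:245,175:275]);w=np.array([onz(i,a+175,c+170,.1)[:2]*1000 for a,c in zip(u,v)],np.float32);print(cv2.minAreaRect(w))
E
```

```text
[ 0.49426075 -0.28636825  0.24570455] [-1.57066716e+00 -5.54903643e-04  1.70836017e+00] 17.4333 0.09406367984022616 [-0.90964127  0.97079176  0.04695238]
[ 0.49482619 -0.28874189] 0.02553066380451357
((561.71240234375, 28.784164428710938), (68.65147399902344, 9.723464012145996), 8.829048156738281)
```

View pics/w7.png

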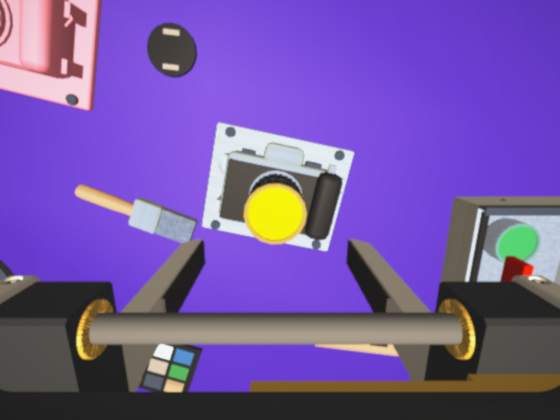

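View pics/top7.png

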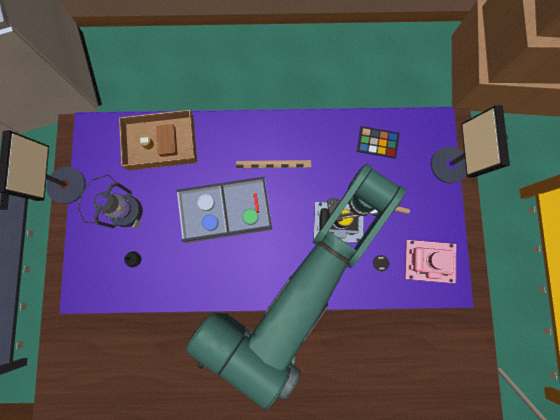

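The door bar is now 159 mm from its open position, so the door is shut, and the cell has not moved on the nose. I'll descend and grip the rim.

Request:
{"api": "step_arm", "payload": {"commands": [{"xyz": [0.0005, 0, -0.035], "twist": [0, 0, 0]}, {"xyz": [0.0005, 0, -0.07], "twist": [0, 0, 0]}, {"xyz": [0.0005, 0, -0.1], "twist": [0, 0, 0]}, {"xyz": [0.0005, 0, -0.114], "twist": [0, 0, 0]}, {"xyz": [0.0005, 0, -0.114], "twist": [0, 0, 0]}, {"xyz": [0.0005, 0, -0.114], "twist": [0, 0, 0]}, {"xyz": [0.0005, 0, -0.114], "twist": [0, 0, 0]}]}}

```text
time: 18.12
tool_pos: [0.4956, -0.2876, 0.1336]
ee_rot: [-1.573, 0.002, 1.708]
wrist_force: [0.2, -1.2, 0.8]
width: 0.0941
```

Request:
{"api": "step_arm", "payload": {"commands": [{"xyz": [0, 0, 0], "twist": [0, 0, 0]}, {"xyz": [0, 0, 0], "twist": [0, 0, 0]}, {"xyz": [0, 0, 0], "twist": [0, 0, 0]}, {"xyz": [0, 0, 0], "twist": [0, 0, 0]}, {"xyz": [0, 0, 0], "twist": [0, 0, 0]}, {"xyz": [0, 0, 0], "twist": [0, 0, 0]}, {"xyz": [0, 0, 0], "twist": [0, 0, 0]}, {"xyz": [0, 0, 0], "twist": [0, 0, 0]}], "fingers": 255}}

```text
time: 18.78
tool_pos: [0.4946, -0.2876, 0.1321]
ee_rot: [-1.571, -0.0, 1.707]
wrist_force: [-0.6, 1.0, 2.4]
width: 0.0616
```

Request:
{"api": "step_arm", "payload": {"commands": [{"xyz": [0, 0, -0.002], "twist": [0, 0, 0]}, {"xyz": [0, 0, -0.003], "twist": [0, 0, 0]}, {"xyz": [0, 0, -0.003], "twist": [0, 0, -3]}, {"xyz": [0, 0, -0.003], "twist": [0, 0, -6]}, {"xyz": [0, 0, -0.003], "twist": [0, 0, -9]}, {"xyz": [0, 0, -0.003], "twist": [0, 0, -12]}, {"xyz": [0, 0, -0.003], "twist": [0, 0, -15]}]}}

```text
time: 19.37
tool_pos: [0.4946, -0.2866, 0.1294]
ee_rot: [-1.571, -0.001, 1.447]
wrist_force: [-2.6, 3.3, 5.4]
width: 0.0618
```

Request:
{"api": "step_arm", "payload": {"commands": [{"xyz": [0, 0, -0.001], "twist": [0, 0, -3]}, {"xyz": [0, 0, -0.001], "twist": [0, 0, -6]}, {"xyz": [0, 0, -0.001], "twist": [0, 0, -9]}, {"xyz": [0, 0, -0.001], "twist": [0, 0, -12]}, {"xyz": [0, 0, -0.001], "twist": [0, 0, -15]}, {"xyz": [0, 0, -0.001], "twist": [0, 0, -18]}]}}

```text
time: 19.87
tool_pos: [0.4956, -0.2868, 0.1293]
ee_rot: [-1.573, -0.001, 1.132]
wrist_force: [0.0, 3.2, 7.2]
width: 0.0616
```

Request:
{"api": "step_arm", "payload": {"commands": [{"xyz": [0, 0, 0], "twist": [0, 0, -3]}, {"xyz": [0, 0, 0], "twist": [0, 0, -6]}, {"xyz": [0, 0, 0], "twist": [0, 0, -9]}, {"xyz": [0, 0, 0], "twist": [0, 0, -12]}, {"xyz": [0, 0, 0], "twist": [0, 0, -15]}, {"xyz": [0, 0, 0], "twist": [0, 0, -18]}]}}

```text
time: 20.37
tool_pos: [0.4957, -0.2869, 0.1293]
ee_rot: [-1.573, -0.002, 0.818]
wrist_force: [0.1, 2.3, 6.0]
width: 0.0619
```

Request:
{"api": "step_arm", "payload": {"commands": [{"xyz": [0, 0, 0], "twist": [0, 0, -3]}, {"xyz": [0, 0, 0], "twist": [0, 0, -6]}, {"xyz": [0, 0, 0], "twist": [0, 0, -9]}, {"xyz": [0, 0, 0], "twist": [0, 0, -12]}, {"xyz": [0, 0, 0], "twist": [0, 0, -12]}]}}

```text
time: 20.78
tool_pos: [0.4959, -0.2873, 0.1292]
ee_rot: [-1.573, -0.003, 0.609]
wrist_force: [0.4, 1.4, 6.6]
width: 0.0614
```

Request:
{"api": "step_arm", "payload": {"commands": [{"xyz": [0, 0, 0], "twist": [0, 0, -3]}, {"xyz": [0, 0, 0], "twist": [0, 0, -6]}, {"xyz": [0, 0, 0], "twist": [0, 0, -9]}, {"xyz": [0, 0, 0], "twist": [0, 0, -12]}, {"xyz": [0, 0, 0], "twist": [0, 0, -15]}, {"xyz": [0, 0, 0], "twist": [0, 0, -18]}]}}

```text
time: 21.28
tool_pos: [0.4962, -0.2886, 0.1293]
ee_rot: [-1.576, -0.003, 0.295]
wrist_force: [1.1, -1.0, 4.5]
width: 0.0615
```

Request:
{"api": "step_arm", "payload": {"commands": [{"xyz": [0, 0, 0], "twist": [0, 0, -3]}, {"xyz": [0, 0, 0], "twist": [0, 0, -6]}, {"xyz": [0, 0, 0], "twist": [0, 0, -9]}, {"xyz": [0, 0, 0], "twist": [0, 0, -12]}, {"xyz": [0, 0, 0], "twist": [0, 0, -12]}]}}

```text
time: 21.7
tool_pos: [0.4957, -0.2878, 0.1293]
ee_rot: [-1.573, -0.003, 0.085]
wrist_force: [-0.3, 0.8, 5.9]
width: 0.0617
```

Request:
{"api": "step_arm", "payload": {"commands": [{"xyz": [0, 0, 0], "twist": [0, 0, -3]}, {"xyz": [0, 0, 0], "twist": [0, 0, -6]}, {"xyz": [0, 0, 0], "twist": [0, 0, -9]}, {"xyz": [0, 0, 0], "twist": [0, 0, -12]}, {"xyz": [0, 0, 0], "twist": [0, 0, -15]}, {"xyz": [0, 0, 0], "twist": [0, 0, -18]}]}}

```text
time: 22.2
tool_pos: [0.4952, -0.2885, 0.1293]
ee_rot: [-1.573, -0.003, -0.23]
wrist_force: [-1.4, 1.0, 7.2]
width: 0.0619
```

Request:
{"api": "step_arm", "payload": {"commands": [{"xyz": [0, 0, 0], "twist": [0, 0, -3]}, {"xyz": [0, 0, 0], "twist": [0, 0, -6]}, {"xyz": [0, 0, 0], "twist": [0, 0, -9]}, {"xyz": [0, 0, 0], "twist": [0, 0, -12]}, {"xyz": [0, 0, 0], "twist": [0, 0, -12]}]}}

```text
time: 22.62
tool_pos: [0.495, -0.2881, 0.1293]
ee_rot: [-1.572, -0.002, -0.439]
wrist_force: [-1.4, -0.1, 6.5]
width: 0.062
```

I've turned 123° with no drop, so I'll look.

```bash
python3 - <<'E'
from h import *
o=robot.get_obs();print(o["tool_pos"],o["ee_rot"],o["joint_positions"].round(3),o["wrist_force"],o["wrist_torque"])
p,d,i=snap("side","s8")
c=cv2.resize(p[220:320,245:345],None,fx=6,fy=6,interpolation=cv2.INTER_CUBIC);cv2.imwrite("pics/s8c.png",c[:,:,::-1])
p,d,i=snap("wrist","w8")
for z in(.108,.116,.126,.146):print(z,[proj(load("s8")[2],[.4945,-.2866,z])])
E
```

```text
[ 0.4949769  -0.28814637  0.12929159] [-1.57230871 -0.00237912 -0.43895581] [-6.260e-01  1.660e-01  1.450e+00 -1.000e-03  1.522e+00 -1.870e-01] [-1.43465644 -0.06945871  6.49957933] [0.0351089  0.38551262 0.72240828]
0.108 [(np.float64(295.40171422167975), np.float64(257.7123210149992))]
0.116 [(np.float64(295.41763067092995), np.float64(255.35503037719295))]
0.126 [(np.float64(295.43771494946566), np.float64(252.38046733143983))]
0.146 [(np.float64(295.47852529395203), np.float64(246.3362899228168))]
```

View pics/s8c.png

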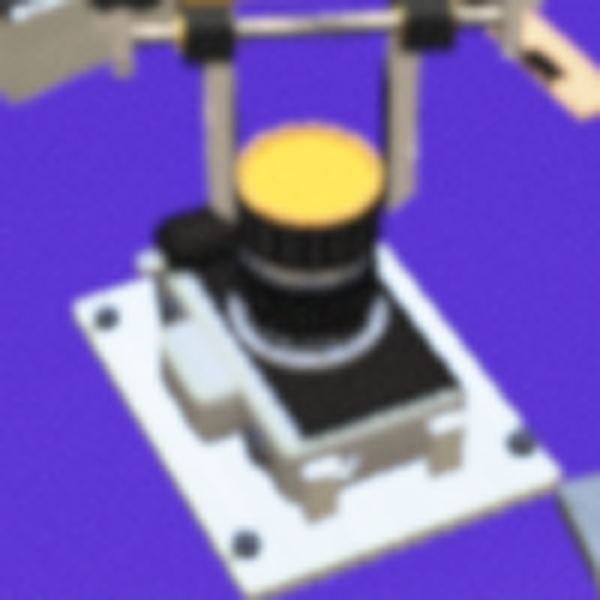

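View pics/w8.png

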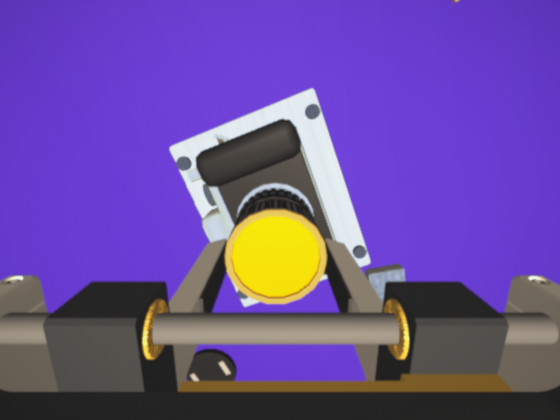

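The side view puts the cell's top at z ≈ 0.138, against 0.146 if it stood on the pins. The wrist also reads 0.72 N·m about z. So the keyways are already over the pins, and my fingers have been slipping round the rim. I'll check this against the earlier image.

```bash
python3 - <<'E'
from h import *
for f in("s5","s6","s8"):
    p,d,i=load(f)
    hsv=cv2.cvtColor(p,cv2.COLOR_RGB2HSV);H,S,V=[hsv[:,:,k].astype(int) for k in range(3)]
    m=((H>15)&(H<35)&(S>110)&(V>150)).astype(np.uint8);m[:222]=0;m[275:]=0;m[:,:270]=0;m[:,325:]=0
    n,l,st,ce=cv2.connectedComponentsWithStats(m);k=1+st[1:,4].argmax();y=st[k][1]+st[k][3]
    bot=[(v) for v in np.nonzero(l==k)[0]]
    zs=np.arange(.12,.18,.0005)
    pr=[proj(i,[.495,-.2867,z])[1] for z in zs]
    print(f,st[k],ce[k],"z of centroid row",zs[np.argmin(abs(np.array(pr)-ce[k][1]))])
E
```

```text
s5 [286 232  17  16 236] [294.42372881 239.76271186] z of centroid row 0.16700000000000004
s6 [285 241  23  16 296] [296.13175676 248.46283784] z of centroid row 0.139
s8 [284 242  25  16 300] [296.14333333 249.31      ] z of centroid row 0.136
```

Confirmed: the top was already at 0.139 after release, so the cell dropped onto the spring ring when I let go. I'll regrip to clear the twist, slightly lower, then push home.

Request:
{"api": "step_arm", "payload": {"commands": [{"xyz": [0, 0, 0.002], "twist": [0, 0, 3]}, {"xyz": [0, 0, 0.002], "twist": [0, 0, 3]}, {"xyz": [0, 0.001, 0.002], "twist": [0, 0, 3]}, {"xyz": [0, 0.001, 0.001], "twist": [0, 0, 3]}, {"xyz": [0, 0.001, -0.001], "twist": [0, 0, 3]}, {"xyz": [0, 0.001, -0.003], "twist": [0, 0, 3]}, {"xyz": [0, 0.001, -0.003], "twist": [0, 0, 3]}, {"xyz": [0, 0.001, -0.003], "twist": [0, 0, 3]}], "fingers": 0}}

```text
time: 23.38
tool_pos: [0.4943, -0.2865, 0.1241]
ee_rot: [-1.571, 0.001, -0.388]
wrist_force: [0.2, -0.7, 0.2]
width: 0.0939
```

Request:
{"api": "step_arm", "payload": {"commands": [{"xyz": [0, 0, 0], "twist": [0, 0, 0]}, {"xyz": [0, 0, 0], "twist": [0, 0, 0]}, {"xyz": [0, 0, 0], "twist": [0, 0, 0]}]}}

```text
time: 23.63
tool_pos: [0.4946, -0.2867, 0.1248]
ee_rot: [-1.571, -0.0, -0.388]
wrist_force: [-0.7, -0.3, 0.1]
width: 0.094
```

```bash
python3 - <<'E'
from h import *
o=robot.get_obs();print(o["tool_pos"],o["ee_rot"],o["joint_positions"].round(3),o["wrist_force"],o["wrist_torque"],o["width"])
p,d,i=snap("side","s9")
hsv=cv2.cvtColor(p,cv2.COLOR_RGB2HSV);H,S,V=[hsv[:,:,k].astype(int) for k in range(3)]
m=((H>15)&(H<35)&(S>110)&(V>150)).astype(np.uint8);m[:222]=0;m[275:]=0;m[:,:270]=0;m[:,325:]=0
n,l,st,ce=cv2.connectedComponentsWithStats(m);k=1+st[1:,4].argmax();zs=np.arange(.12,.18,.0005)
pr=[proj(i,[.495,-.2867,z])[1] for z in zs];print(ce[k],zs[np.argmin(abs(np.array(pr)-ce[k][1]))])
E
```

```text
[ 0.49461192 -0.28665967  0.12480738] [-1.57087531e+00 -3.44267671e-04 -3.87645633e-01] [-0.624  0.168  1.457  0.     1.516 -0.237] [-0.70506209 -0.34721954  0.05656947] [-0.08872345  0.04972268  0.004525  ] 0.09400082513151503
[295.94880546 248.40955631] 0.139
```

Cell top is at 0.139 again (sprung up, in the keyways). Now I'll grip.

Request:
{"api": "step_arm", "payload": {"commands": [{"xyz": [0, 0, -0.001], "twist": [0, 0, 0]}, {"xyz": [0, 0, -0.001], "twist": [0, 0, 0]}, {"xyz": [0, 0, -0.001], "twist": [0, 0, 0]}, {"xyz": [0, 0, -0.001], "twist": [0, 0, 0]}, {"xyz": [0, 0, -0.001], "twist": [0, 0, 0]}, {"xyz": [0, 0, -0.001], "twist": [0, 0, 0]}, {"xyz": [0, 0, -0.001], "twist": [0, 0, 0]}, {"xyz": [0, 0, -0.001], "twist": [0, 0, 0]}], "fingers": 255}}

```text
time: 24.35
tool_pos: [0.4948, -0.2867, 0.1237]
ee_rot: [-1.571, -0.001, -0.388]
wrist_force: [0.6, -0.4, -0.4]
width: 0.0619
```

```bash
python3 - <<'E'
from h import *
o=robot.get_obs();print(o["tool_pos"],o["ee_rot"],o["wrist_force"],o["wrist_torque"],o["width"])
E
```

```text
[ 0.49477802 -0.28665569  0.1237262 ] [-1.57071589e+00 -6.85561940e-04 -3.87522392e-01] [ 0.59739832 -0.4420685  -0.42597107] [-0.10397788 -0.15870739  0.01489276] 0.06191126604141085
```

Request:
{"api": "step_arm", "payload": {"commands": [{"xyz": [0, 0, -0.002], "twist": [0, 0, 0]}, {"xyz": [0, 0, -0.004], "twist": [0, 0, 0]}, {"xyz": [0, 0, -0.006], "twist": [0, 0, 0]}, {"xyz": [0, 0, -0.008], "twist": [0, 0, 0]}, {"xyz": [0, 0, -0.008], "twist": [0, 0, 0]}, {"xyz": [0, 0, -0.008], "twist": [0, 0, 0]}]}}

```text
time: 24.85
tool_pos: [0.4948, -0.2867, 0.1196]
ee_rot: [-1.571, -0.003, -0.387]
wrist_force: [-4.4, 3.0, 14.2]
width: 0.0622
```

```bash
python3 - <<'E'
from h import *
o=robot.get_obs();print(o["tool_pos"],o["ee_rot"],o["wrist_force"],o["wrist_torque"],o["width"])
E
```

```text
[ 0.4948079  -0.28669173  0.11957674] [-1.57141751 -0.00253777 -0.38741118] [-4.38733402  2.96167348 14.21376027] [0.63908465 0.95608268 0.0419393 ] 0.06215651883826868
```

Request:
{"api": "step_arm", "payload": {"commands": [{"xyz": [0, 0, -0.001], "twist": [0, 0, 0]}, {"xyz": [0, 0, -0.002], "twist": [0, 0, 0]}, {"xyz": [0, 0, -0.002], "twist": [0, 0, 0]}, {"xyz": [0, 0, -0.002], "twist": [0, 0, 0]}, {"xyz": [0, 0, -0.002], "twist": [0, 0, 0]}]}}

```text
time: 25.27
tool_pos: [0.4948, -0.2867, 0.1195]
ee_rot: [-1.572, -0.003, -0.387]
wrist_force: [-5.1, 3.9, 19.9]
width: 0.0624
```

```bash
python3 - <<'E'
from h import *
o=robot.get_obs();print(o["tool_pos"],o["ee_rot"],o["wrist_force"],o["wrist_torque"],o["width"])
p,d,i=snap("side","s10")
hsv=cv2.cvtColor(p,cv2.COLOR_RGB2HSV);H,S,V=[hsv[:,:,k].astype(int) for k in range(3)]
m=((H>15)&(H<35)&(S>110)&(V>150)).astype(np.uint8);m[:222]=0;m[275:]=0;m[:,:270]=0;m[:,325:]=0
n,l,st,ce=cv2.connectedComponentsWithStats(m);k=1+st[1:,4].argmax();zs=np.arange(.12,.18,.0005)
pr=[proj(i,[.495,-.2867,z])[1] for z in zs];print(ce[k],zs[np.argmin(abs(np.array(pr)-ce[k][1]))])
p,d,i=snap("top","top10")
hsv=cv2.cvtColor(p,cv2.COLOR_RGB2HSV);H,S,V=[hsv[:,:,k].astype(int) for k in range(3)]
m=((H<6)|(H>174))&(S>150)&(V>90);v,u=np.nonzero(m[170:245,175:275]);w=np.array([onz(i,a+175,c+170,.1)[:2]*1000 for a,c in zip(u,v)],np.float32);print(cv2.minAreaRect(w))
a=cv2.resize(load("s10")[0][220:320,245:345],None,fx=5,fy=5,interpolation=cv2.INTER_CUBIC);cv2.imwrite("pics/s10c.png",a[:,:,::-1])
E
```

```text
[ 0.49480068 -0.28671126  0.11949805] [-1.57177111 -0.00343438 -0.38739121] [-5.07000339  3.9419292  19.9328984 ] [ 0.87887953  1.46239665 -0.00994946] 0.06235193110275229
[295.80327869 249.64590164] 0.135
((561.71240234375, 28.784164428710938), (68.65147399902344, 9.723464012145996), 8.829048156738281)
```

View pics/s10c.png

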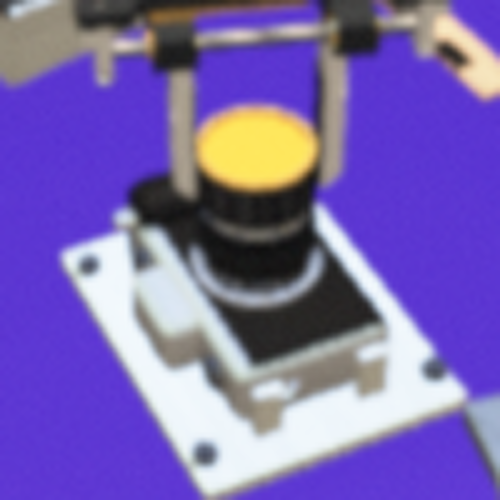

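View pics/top10.png

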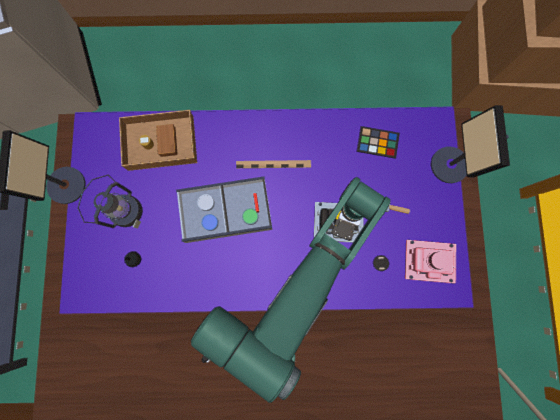

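The cell is home at the hard stop: z hardly changes while the force rises from 14 to 20 N. Its top is at 0.135 m, the door is shut and everything else is in place, so I'll hand in.

```bash
python3 - <<'E'
from bench import robot
print(robot.close_job())
E
```

```text
the job is handed in; nothing more can be done
None
```

I opened the case door to its stop, stood the amber cell on the lens nose and let go, then slid the door shut. I handed in at about 25 s with the fingers still gripping the rim and holding the cell pushed home; no verdict was reported.

**Last checks**
- **Cell home:** the tool travelled 4.2 mm against the spring to a hard stop. A further 2 mm of push moved it only 0.1 mm while the force rose from 14 to 20 N. The side view puts the cell's top at about 0.135 m, which means fully home.
- **Cell upright and centred:** tool tilt is under 0.004 rad. The tool is within about 1 mm of the measured lens axis.
- **Door:** the red bar sits 159 mm from its fully open position, against the shut stop.
- **Other things on the table:** nothing looks moved in the last top view. I did not measure each object.

**What did not go as expected**
- **No drop while turning:** the keyways happened to line up with the pins when I let go, so the cell dropped onto the spring ring straight away. I did not notice until later.
- **Slipping grip:** I then turned the gripper about 123°, expecting a drop, and the fingers only slipped around the rim (0.7 N·m at the wrist). I confirmed the cell's height from the side view, regripped without twist, and pushed home.
- **Side force:** at the final push there was also about 6 N of sideways force at the wrist.

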